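Open the tray rest's prop leg and set the paint tray on it

TASK

Push the folding tray rest's prop leg out until it presses firmly, but not hard, against the rubber-tipped stop screw. Then lift the paint tray by its bar and set it down gently and level on the rest, lying on both the leg and the back board, with the leg still against its stop. Leave the other things on the table as they are.

Things in the scene. Friction and masses are not known exactly. Their poses are not given: they have to be found in the camera images.
- rest: Folding tray rest of plywood, fixed. Origin: on the table under the leg's vertical hinge axis; z up. Base plate 12 mm thick, own x -160 to +45 mm, y -150 to +150 mm. On it stands a back board: own x +12 to +30 mm, y -150 to +150 mm, top 100 mm above the table. The leg hinges at the middle of the board's -x side; the tray goes on the -x side, over leg and board.
- leg (a joint): Angle (rad) of the prop leg. 0 = folded along the rest's +y, beside the board; it grows as the leg swings away from the board (counter-clockwise from above): leg direction in the rest's frame = (-sin q, cos q). Starts at 0.65 to 0.95; meets the stop somewhere between 1.2 and 1.85. The hinge is stiff (0.22 N m, 2 N at 110 mm) and stays where it is left.
- leg_tip (a point): Middle of the top edge at the leg's free end, 150 mm from the hinge axis. The leg is an upright plywood panel 18 mm thick and 150 mm long from the hinge axis, lower edge 14 mm and top edge 100 mm above the table, level with the board's top. It is pushed on the face that looks to the board, best 90 to 140 mm from the axis.
- leg_face (a point): Point on the leg's other face, the one that meets the stop: 115 mm from the hinge axis, 40 mm above the table, 9 mm from the leg's middle plane. Its x axis points square out of the leg towards the board's side (the pushing face), its y axis along the leg to the free end. The stop screw's rubber ball strikes close to this point.
- stop: Dark wooden stop block fixed on the base plate. Origin: on the hinge axis, 12 mm above the table; the block is at own x -68 to -44 mm, y +100 to +130 mm, z 0 to +46 mm. From its +x face a screw with a 14 mm rubber ball end sticks out to the leg by 6 to 34 mm; how far is not reported. The leg seats when pressed on it with 4 N or more; over 18 N bends the screw.
- tray: Loose plywood paint tray, 150 mm (own x) by 200 mm (own y), walls 30 mm high, 6 mm thick, with a carrying bar along its y over the middle and tubes lying in it; 0.27 to 0.53 kg, balanced at its middle. Origin: centre of its underside, z up. Starts on the table; on the rest its underside is 100 mm above the table. Lower it on at 15 mm/s or less.
- tray_bar (a point): Middle of the tray's carrying bar, 69 mm above the tray's underside. The bar is 14 mm wide (tray's x), 18 mm high (60 to 78 mm above the underside) and free for grasping for 160 mm along the tray's y.
- brush_jar: Bystander, to be left alone: brush jar, 75 mm across, 100 mm high with brushes to 230 mm. Origin: centre of its underside.
- medium_bottle: Bystander, to be left alone: brown bottle, 56 mm across, 130 mm high. Origin: centre of its underside.
- gesso_jar: Bystander, to be left alone: white jar, 66 mm across, 75 mm high. Origin: centre of its underside.
- water_cup: Bystander, to be left alone: mug, 72 mm across, 80 mm high. Origin: centre of its underside.
- palette_knife: Bystander, to be left alone: palette knife, 200 mm long, 20 mm wide, 14 mm high, lying flat. Origin: its middle, on the table.
- pan_box: Bystander, to be left alone: flat tin box, 70 x 130 x 22 mm. Origin: centre of its underside.
- ink_bottle: Bystander, to be left alone: ink jar, 40 mm across, 50 mm high. Origin: centre of its underside.

How it is judged:
By the outcome, as a careful person would: the job done as asked, in the order asked, and still so for the second after the job is handed in, with the robot touching nothing.
It also fails if it takes over 72 s, if anything falls off the work surface, if the arm or the gripper's body presses on something with over 40 N, if the wrist force passes 120 N, or if a joint passes its speed limit or range.

ROBOT

A 7-joint arm with a two-finger parallel gripper is mounted at the origin on the work surface. World frame = base frame: x ahead of the robot, y to its left, z up, the work surface at z = 0. Lengths are in m, angles in rad, forces in N, time in s.
With the tool pointing down it reaches from about 0.4 to 0.925 m from the base axis. Payload 5.6 kg.
Tool frame: the origin (TCP) lies midway between the tips of the shut fingers; the grasp point (between the pads) lies 19 mm behind it; z points along the fingers, y is the direction in which the jaws open and shut (so a half turn about z gives the same grasp; the last joint's range is limited). The gripper opens to 85 mm and grips with 20 to 120 N. Pads are 22 mm wide; open, the fingers measure 114 mm over their backs; the gripper's body (76 mm by 85 mm) begins 54 mm behind the grasp point. The pads swing forward as they close: fully open they stand 13 mm farther back than shut.
Start: joints at [1.094, 0.468, -0.012, 1.603, 0.006, 1.071, -0.056], TCP at [0.273, -0.59, 0.231] pointing down, gripper open.
Joint ranges: [-2.53, 2.53], [-0.31, 2.02], [-1.57, 1.55], [0.28, 2.44], [-1.29, 4.43], [0.15, 1.84], [-2.92, 2.92]. Speed limits (rad/s): [2.57, 2.57, 3.14, 3.14, 3.14, 3.14, 3.14].

INTERFACE

Orientations are given as a unit quaternion [w, x, y, z].
In Python, from bench import status, optics, close_job gives the robot as it stands.
- The arm moves only by the tool step_arm, never from a script. Its argument "deltas" is a list of rows, each a list of 7 numbers: the turn, a rotation vector about the tool's x, y, z in rad, then the shift along the tool's x, y, z in mm, then the closure in counts, from 0 (fully open) to 255 (shut). A call has 1 to 20 rows; each row shifts and turns the pose as measured when the row begins, along the tool's axes as they then stand; what a row does not reach is not made up. A row lasts 1/10 s, in which the tool goes at most 50 mm and 8.59 degrees, less where a joint would pass 70% of its speed; a pose out of reach is approached as far as the arm can. A call with a gripper value outside its range is refused whole. The fingers move at their own pace and stop on an object; the grip force is fixed at half the most. Time passes only in rows, so rows that do not move let the fingers close. It gives the time, the measured TCP pose, the force and the opening at its end, in the units of the state.
- status.get_obs(): the state, without advancing time (a new reading comes with each control period).
- optics.read_camera(name): name is "scene" or "top" or "wrist"; returns a dict with "frame" (420x560x3 uint8, blue, green, red), "range_z" (420x560 float32, m along the optical axis (not along the pixel's ray), 0 where there is no reading), "fx", "fy", "cx", "cy" (pixels), "dist" ([k1, k2, p1, p2, k3] as OpenCV has them; the pictures are not rectified), "extrinsics" (4x4, takes a point from world to camera coordinates); the wrist camera has in their place "hand_eye" (4x4, takes a point from camera to tool coordinates, whose origin is the TCP and whose axes are the flange's). Camera axes: x right, y down, z forward; pixel columns grow to the right and rows downward; lengths in m; the calibration is good to about 2 mm. A picture is of the moment at which its call begins: read the wrist's pose just before it.
- close_job(): hands the job in, once; it reports no verdict.
The state is a dict: "time": time; "joint_positions": joint angles; "joint_velocities": joint speeds; "effort": joint torques, N m; "tool_pos": TCP position; "ee_rot": TCP orientation; "contact_force": force on the tool from outside, world axes, zero at the start; "moment": the same for the moment, N m; "opening": opening from 0.0 (shut) to 1.0 (fully open).
Only numpy, scipy, OpenCV 4.12 (cv2) and the standard library are available. Lean on these libraries where they do the work, as an engineer would, in place of code of your own. Each camera call takes 0.05 s, during which the arm holds its last target. There are 200 camera calls.

## Working session

There is one attempt and no reset: what is moved stays moved. The work goes in short steps, Python scripts to look and compute and a tool call to move; the robot and the scene stay as the last step left them, time stands still between calls to the robot, and variables do not carry over. Pictures are saved under pics/ and viewed, on a budget of 10 in all, crops included, one or two more only if the job needs it, and the job is handed in when it is done.

Besides the shell and the picture viewer there is one more tool, called after "Request:" as name(argument=value, ...), one argument or row to a line, values as JSON. step_arm: Moves the arm, as the interface text tells. Its arguments: {"type":"object","properties":{"deltas":{"type":"array"}},"required":["deltas"]}

```bash
ls; mkdir -p pics; cat > h.py <<'E'
import numpy as np, cv2
from bench import status, optics, close_job
from scipy.spatial.transform import Rotation as R
def K(c): return np.array([[c['fx'],0,c['cx']],[0,c['fy'],c['cy']],[0,0,1.]])
def cloud(c,T_cw):
    h,w=c['range_z'].shape
    u,v=np.meshgrid(np.arange(w),np.arange(h))
    p=cv2.undistortPoints(np.stack([u,v],-1).reshape(-1,1,2).astype(float),K(c),np.array(c['dist'])).reshape(h,w,2)
    z=c['range_z'][...,None]
    P=np.concatenate([p*z,z],-1)
    return P@T_cw[:3,:3].T+T_cw[:3,3]
def look(name):
    s=status.get_obs(); c=optics.read_camera(name)
    if name=='wrist':
        q=s['ee_rot']; T=np.eye(4);T[:3,:3]=R.from_quat([q[1],q[2],q[3],q[0]]).as_matrix();T[:3,3]=s['tool_pos']
        T=T@np.array(c['hand_eye'])
    else: T=np.linalg.inv(np.array(c['extrinsics']))
    W=cloud(c,T); W[c['range_z']==0]=np.nan
    return c,W,T
E
python3 - <<'E'
from h import *
for n in ['top','scene']:
    c,W,T=look(n); cv2.imwrite(f'pics/{n}1.png',c['frame']); np.save(f'{n}1.npy',W)
    print(n,T[:3,3],T[:3,2],c['fx'])
s=status.get_obs(); print(s)
E
```

```text
pics
top [ 0.43601147 -0.03592973  1.21557549] [ 0.12830205  0.01033204 -0.99168132] 448.9621708836683
scene [ 1.06001524 -0.85729656  1.47992217] [-0.28749406  0.50223277 -0.8155424 ] 546.4480098376475
{'time': 0.1, 'joint_positions': array([ 1.09399789,  0.46830642, -0.01161125,  1.60351714,  0.00598783,
        1.0714045 , -0.05630006]), 'joint_velocities': array([-2.13812327e-04, -1.50558025e-03,  1.26770028e-03, -2.22313947e-03,
       -1.96086208e-03,  1.01342675e-04, -4.25915740e-05]), 'effort': array([ 2.74884978e-04, -5.33522701e+01,  2.09894992e-02, -2.51968253e+01,
        1.14077720e-02,  4.37618728e-03,  4.94482697e-05]), 'tool_pos': array([ 0.27294777, -0.58936767,  0.23042831]), 'ee_rot': array([-7.69204735e-04,  9.76575893e-01,  2.15171756e-01, -2.21229882e-04]), 'contact_force': array([ 0.12290225,  0.26012548, -0.67672766]), 'moment': array([ 0.04348342,  0.00627494, -0.0364635 ]), 'opening': 1.000586982240602}
```

View pics/top1.png

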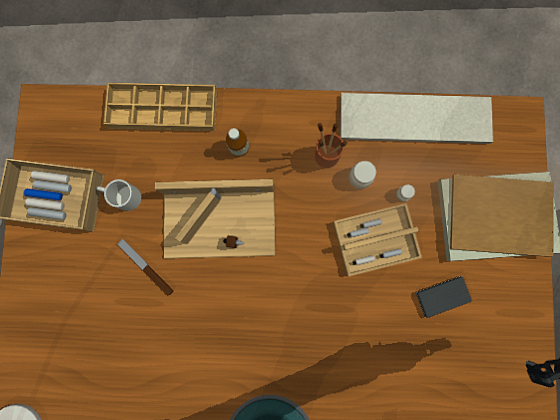

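View pics/scene1.png

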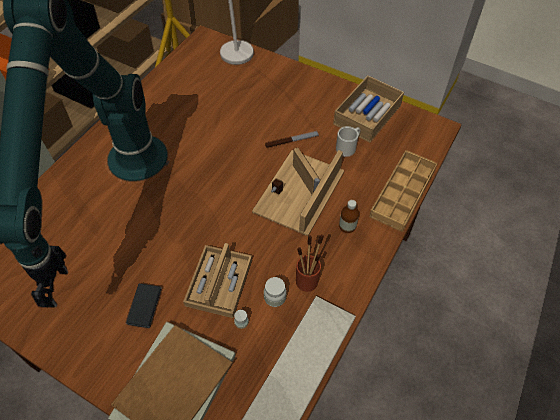

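Top view: the rest is at px (163–275, 180–258), with the board along its upper edge. The leg runs from (215,190) to about (170,243) and the stop block is at (232,241). The tray is centred near (377,240). The scene view agrees. Next I measure these from depth.

```bash
python3 - <<'E'
from h import *
W=np.load('top1.npy'); S=np.load('scene1.npy')
z=W[...,2]
def reg(u0,u1,v0,v1):
    m=np.zeros(z.shape,bool); m[v0:v1,u0:u1]=1; return m
def rect(P):
    r=cv2.minAreaRect((P[:,:2]*1000).astype(np.float32)); return np.round(r[0],1),np.round(r[1],1),round(r[2],1)
print('table z',np.nanmedian(W[reg(280,320,200,280)],0))
rg=reg(145,285,172,265)
print('base',rect(W[rg&(z>.004)&(z<.02)]))
m=rg&(z>.085)&(z<.112)
n,l,st,ce=cv2.connectedComponentsWithStats(m.astype(np.uint8))
for i in range(1,n):
    if st[i,4]>20: P=W[l==i]; print('top edge',st[i],rect(P),np.median(P[:,2]))
P=W[reg(220,246,228,252)&(z>.03)]; print('stop',rect(P),np.percentile(P[:,2],[5,50,95]))
tg=reg(325,430,195,285)
print('tray>15',rect(W[tg&(z>.015)]), 'bar', rect(W[tg&(z>.065)]),np.median(z[tg&(z>.065)]))
# everything above table: heights
s=S[...,2]; x,y=S[...,0],S[...,1]
ms=(s>.085)&(s<.112)&(x>.3)&(x<.8)&(y>-.05)&(y<.42)
n,l,st,ce=cv2.connectedComponentsWithStats(ms.astype(np.uint8))
for i in range(1,n):
    if st[i,4]>20: P=S[l==i]; print('scene top edge',st[i],rect(P))
ms=(s>.065)&(s<.085)&(x>.2)&(x<.7)&(y>-.45)&(y<-.1)
n,l,st,ce=cv2.connectedComponentsWithStats(ms.astype(np.uint8))
for i in range(1,n):
    if st[i,4]>20: P=S[l==i]; print('scene bar',st[i],rect(P))
for nm,a in dict(mug=(100,140,175,212),bottle=(222,250,125,158),brush=(312,345,120,168),gesso=(348,380,158,190),ink=(395,417,183,203),knife=(115,176,235,298),box=(412,475,272,322)).items():
    P=W[reg(*a)&(z>.008)]; print(nm,rect(P),P[:,2].max())
# detailed map for the top face
c=cv2.imread('pics/top1.png')[170:270,145:290]
cv2.imwrite('pics/rest.png',cv2.resize(c,None,fx=5,fy=5,interpolation=cv2.INTER_CUBIC))
E
```

```text
table z [ 0.52166924 -0.06433363  0.00062209]
base (array([575.2, 171.2]), array([253. , 383.8]), 1.7)
top edge [ 155  179  118   63 1448] (array([583.9, 156.2]), array([153.7, 298.7]), 3.4) 0.10028209740441896
stop (array([508.7, 110.5]), array([40. , 37.6]), 42.7) [0.04012745 0.05652571 0.06139153]
tray>15 (array([ 542.5, -272.8]), array([175.9, 214. ]), 15.7) bar (array([ 527.5, -269.6]), array([ 14. , 192.2]), 15.9) 0.07797659620946806
scene top edge [293 147  50  74 809] (array([627.8, 148.5]), array([165.4, 287.2]), 23.0)
scene top edge [342 205  17  14 141] (array([777.9, 103. ]), array([50.5, 39.6]), 26.9)
scene bar [204 243  25  59 327] (array([ 527.7, -272.8]), array([ 16.2, 193.1]), 15.0)
scene bar [265 277  16  18 162] (array([ 684.5, -227.4]), array([30.1, 60.2]), 0.5)
mug (array([631.6, 434.7]), array([124.3,  72.7]), 74.3) 0.0860058520694913
bottle (array([780.7, 115.7]), array([74.3, 54.6]), 41.9) 0.13578704732365554
brush (array([ 790.3, -137.5]), array([ 76.4, 139.9]), 79.9) 0.22679559480615052
gesso (array([ 695.7, -225.8]), array([63.3, 60.6]), 88.5) 0.0819483443908029
ink (array([ 654.4, -341.5]), array([39.1, 37.1]), 7.7) 0.05699898319222796
knife (array([478.7, 310.8]), array([201. , 133.1]), 48.1) 0.10273887770826429
box (array([ 359.4, -455.1]), array([117.5, 132.8]), 20.1) 0.028431629075828635
```

View pics/rest.png

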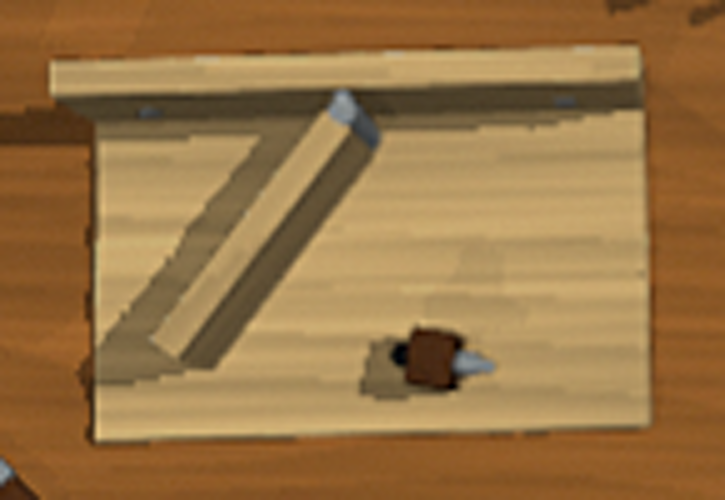

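The enlarged crop shows the leg from the hinge at crop (350,100) to its tip at (180,345), with the pushing face on the left. The stop's ball is at crop (400,352) and the block at (432,357), with a short protrusion. Next I fit the lines.

```bash
python3 - <<'E'
from h import *
W=np.load('top1.npy'); S=np.load('scene1.npy')
def rect(P):
    r=cv2.minAreaRect((P[:,:2]*1000).astype(np.float32)); return np.round(r[0],1),np.round(r[1],1),round(r[2],1)
for nm,A in (('top',W),('scene',S)):
    P=A.reshape(-1,3); P=P[(P[:,0]>.42)&(P[:,0]<.72)&(P[:,1]>-.02)&(P[:,1]<.34)]
    T=P[abs(P[:,2]-.1)<.008]
    # robust board line from the far points
    far=T[T[:,0]>T[:,0].max()-.06]
    B=far
    for _ in range(6):
        vx,vy,x0,y0=cv2.fitLine(B[:,:2].astype(np.float32),cv2.DIST_HUBER,0,.001,.001).ravel()
        n=np.array([-vy,vx]); d=(T[:,:2]-[x0,y0])@n; B=T[abs(d)<.012]
    print(nm,'board',rect(B),'yaw',np.degrees(np.arctan2(vy,vx)),len(B))
    sgn=np.sign(n@[-1,0]); L=T[d*sgn>.016]
    vx,vy,x0,y0=cv2.fitLine(L[:,:2].astype(np.float32),cv2.DIST_HUBER,0,.001,.001).ravel()
    print(' leg',rect(L),'dir',np.degrees(np.arctan2(vy,vx)),len(L), L[:,2].mean())
    b=P[(P[:,2]>.008)&(P[:,2]<.017)]; print(' base ext',rect(b))
    s=P[(P[:,2]>.03)&(P[:,2]<.07)&(P[:,0]<.54)&(P[:,1]<.15)]; s2=s[s[:,2]>.054]
    print(' block top',rect(s2),len(s2),'all',rect(s))
im=cv2.imread('pics/top1.png')
m=np.zeros(im.shape[:2],bool); m[228:252,218:250]=1
for nm,mm in (('black',m&(im.max(2)<35)),('brown',m&(im[...,2]>50)&(im[...,2]<125)&(im[...,0]<50)),):
    v,u=np.nonzero(mm); print(nm,len(u),W[mm].round(3)[::max(1,len(u)//8)].tolist())
E
```

```text
top board (array([649.5, 159.6]), array([ 22.3, 297.6]), 2.9) yaw -86.907715 878
 leg (array([570.4, 199.2]), array([ 19.5, 154.8]), 55.8) dir -34.511036 471 0.10020774064794878
 base ext (array([555. , 173.5]), array([253.2, 346.4]), 3.1)
 block top (array([510. , 114.2]), array([24.1, 29.5]), 85.5) 106 all (array([508.7, 110.5]), array([40. , 37.6]), 42.7)
scene board (array([650. , 160.3]), array([ 22. , 304.3]), 3.3) yaw -86.8907 449
 leg (array([567.2, 200.5]), array([ 24.1, 159.1]), 55.3) dir -34.28931 229 0.101215080116762
 base ext (array([570. , 159.9]), array([299.9, 359.7]), 0.0)
 block top (array([509.1, 107.5]), array([36. , 30.8]), 75.9) 56 all (array([507.5, 108.9]), array([43.2, 35.6]), 46.4)
black 15 [[0.517, 0.102, 0.054], [0.514, 0.134, 0.045], [0.514, 0.131, 0.049], [0.514, 0.129, 0.045], [0.515, 0.102, 0.05], [0.511, 0.133, 0.051], [0.512, 0.131, 0.045], [0.509, 0.134, 0.047], [0.509, 0.131, 0.043], [0.506, 0.134, 0.045], [0.507, 0.131, 0.042], [0.499, 0.104, 0.052], [0.496, 0.103, 0.055], [0.494, 0.106, 0.049], [0.494, 0.104, 0.044]]
brown 108 [[0.521, 0.125, 0.059], [0.519, 0.109, 0.059], [0.516, 0.108, 0.062], [0.516, 0.101, 0.033], [0.509, 0.116, 0.059], [0.506, 0.106, 0.061], [0.501, 0.121, 0.058], [0.499, 0.111, 0.057], [0.495, 0.118, 0.017]]
```

Worked out so far:

| Item | Value |
|---|---|
| Hinge | about (629, 159) mm |
| Rest yaw | 3.1° |
| Leg direction | 145.5°, so q ≈ 0.915 |
| Hinge to block distance | 127.4 mm, expected 127.9 mm |
| Expected contact | leg direction about 185° |
| Tray bar | (527.5, −271), yaw 15.6° |

Now I shut the fingers and travel to the pushing side of the leg.

Request:
step_arm(
  deltas=[
    [0,0,0,33.6,-35.8,0,255],
    [0,0,0,33.6,-35.8,0,255],
    [0,0,0,33.6,-35.8,0,255],
    [0,0,0,33.6,-35.8,0,255],
    [0,0,0,33.6,-35.8,0,255],
    [0,0,0,33.6,-35.8,0,255],
    [0,0,0,33.6,-35.8,0,255],
    [0,0,0,33.6,-35.8,0,255],
    [0,0,0,33.6,-35.8,0,255],
    [0,0,0,33.6,-35.8,0,255],
    [0,0,0,33.6,-35.8,0,255],
    [0,0,0,33.6,-35.8,0,255],
    [0,0,0,33.6,-35.8,0,255],
    [0,0,0,33.6,-35.8,0,255],
    [0,0,0,33.6,-35.8,0,255],
    [0,0,0,33.6,-35.8,0,255],
    [0,0,0,33.6,-35.8,0,255],
    [0,0,0,33.6,-35.8,0,255],
  ],
)

```text
time: 1.9
tool_pos: [0.555, 0.2593, 0.2242]
ee_rot: [0.0, 0.978, 0.207, -0.003]
contact_force: [1.0, 0.4, 0.1]
opening: -0.003
```

Request:
step_arm(
  deltas=[
    [0,0,-0.11,0,0,0,255],
    [0,0,-0.11,0,0,0,255],
    [0,0,-0.11,0,0,0,255],
    [0,0,-0.11,0,0,0,255],
    [0,0,-0.11,0,0,0,255],
    [0,0,0,0,0,0,255],
  ],
)

```text
time: 2.5
tool_pos: [0.5519, 0.2707, 0.2201]
ee_rot: [-0.004, 0.877, 0.48, -0.006]
contact_force: [-0.3, -0.5, -0.6]
opening: 0.005
```

```bash
python3 - <<'E'
from h import *
c,W,T=look('wrist'); cv2.imwrite('pics/w1.png',c['frame']); np.save('w1.npy',W)
P=W.reshape(-1,3); P=P[(P[:,0]>.42)&(P[:,0]<.625)&(abs(P[:,2]-.1)<.008)&(P[:,1]>0)&(P[:,1]<.3)]
print(len(P)); 
if len(P)>30:
    vx,vy,x0,y0=cv2.fitLine(P[:,:2].astype(np.float32),cv2.DIST_HUBER,0,.001,.001).ravel()
    print('leg',np.degrees(np.arctan2(vy,vx)),x0,y0,P.mean(0))
s=status.get_obs(); print(s['tool_pos'],s['ee_rot'],T[:3,3],T[:3,2])
E
```

```text
3674
leg -35.21231 0.56688464 0.20485196 [0.56688463 0.20485196 0.09981494]
[0.55190968 0.2706493  0.22004246] [-0.00407491  0.87764726  0.47925778 -0.00553697] [0.59841401 0.3411915  0.36285227] [-0.1858934  -0.27030852 -0.94465705]
```

View pics/w1.png

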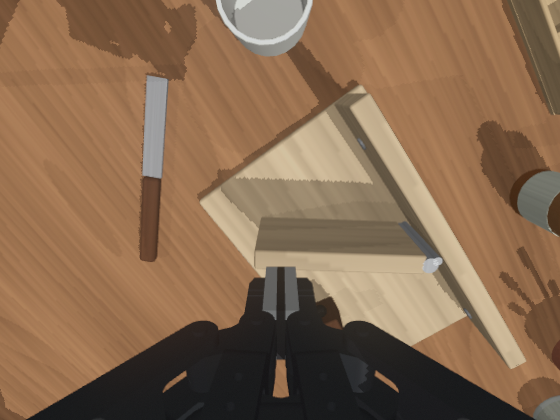

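The wrist view shows the leg top at px (258–425, 245–270) with its tip at the left. The way down beside the pushing face is clear, and the mug (265,20) and knife (152,165) are well away. Lowering now.

Request:
step_arm(
  deltas=[
    [0,0,0,0,0,40,255],
    [0,0,0,0,0,40,255],
    [0,0,0,0,0,40,255],
    [0,0,0,0,0,35,255],
    [0,0,0,-6,4,8,255],
    [0,0,0,-6,4,0,255],
    [0,0,0,0,0,0,255],
  ],
)

```text
time: 3.25
tool_pos: [0.5529, 0.2552, 0.0546]
ee_rot: [-0.003, 0.882, 0.471, -0.003]
contact_force: [0.9, -0.4, 0.8]
opening: -0.001
```

Request:
step_arm(
  deltas=[
    [0,0,0,-5,0,0,255],
    [0,0,0,-5,0,0,255],
    [0,0,0,-4,0,0,255],
    [0,0,0,-4,0,0,255],
    [0,0,-0.035,-4,-0.7,0,255],
    [0,0,-0.035,-4,-0.7,0,255],
    [0,0,-0.035,-4,-0.7,0,255],
    [0,0,-0.035,-4,-0.7,0,255],
    [0,0,-0.035,-4,-0.7,0,255],
    [0,0,-0.035,-4,-0.7,0,255],
  ],
)

```text
time: 4.25
tool_pos: [0.5327, 0.2251, 0.0642]
ee_rot: [-0.003, 0.826, 0.564, 0.01]
contact_force: [1.3, 1.7, -1.2]
opening: 0.001
```

Request:
step_arm(
  deltas=[
    [0,0,-0.025,-4.5,-0.7,2,255],
    [0,0,-0.025,-4.5,-0.7,2,255],
    [0,0,-0.03,-4.5,-0.7,2,255],
    [0,0,-0.03,-4.5,-0.7,1,255],
    [0,0,-0.03,-4.5,-0.7,1,255],
    [0,0,-0.03,-4.5,-0.7,1,255],
    [0,0,-0.03,-4,-0.7,1,255],
    [0,0,-0.03,-4,-0.7,1,255],
  ],
)

```text
time: 5.05
tool_pos: [0.5209, 0.2017, 0.0615]
ee_rot: [-0.002, 0.749, 0.662, 0.02]
contact_force: [-1.7, 2.8, 7.5]
opening: -0.003
```

Request:
step_arm(
  deltas=[
    [0,0,0,0,0,0,255],
    [0,0,0,0,0,0,255],
  ],
)

```text
time: 5.25
tool_pos: [0.5207, 0.2011, 0.0619]
ee_rot: [-0.001, 0.749, 0.663, 0.02]
contact_force: [0.3, 2.7, -0.4]
opening: -0.003
```

```bash
python3 - <<'E'
from h import *
s=status.get_obs(); print(s['contact_force'],s['moment'],s['tool_pos']); q=s['ee_rot']
print(R.from_quat([q[1],q[2],q[3],q[0]]).as_matrix().round(3))
c,W,T=look('wrist'); cv2.imwrite('pics/w2.png',c['frame'])
E
```

```text
[ 0.31418734  2.70070391 -0.38625275] [ 0.28742327 -0.10917938  0.01637033] [0.52070104 0.20106906 0.06194239]
[[ 0.121  0.992  0.029]
 [ 0.992 -0.122  0.029]
 [ 0.032  0.025 -0.999]]
```

View pics/w2.png

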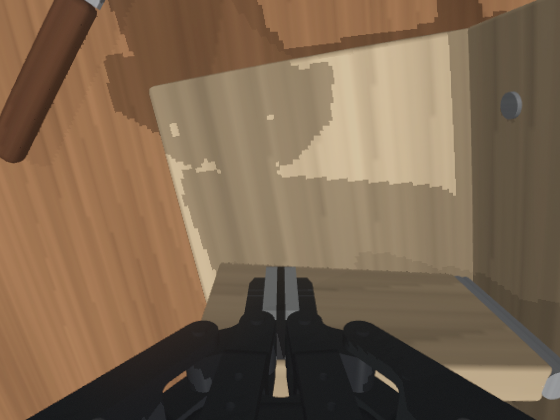

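Leg is now at about 169°, with a steady 2.7 N from hinge friction. The wrist view shows the fingers flat on the face at (280,270). Continuing, more slowly.

Request:
step_arm(
  deltas=[
    [0,0,-0.02,-4,-0.5,1,255],
    [0,0,-0.02,-4,-0.5,1,255],
    [0,0,-0.02,-4,-0.5,1,255],
    [0,0,-0.02,-4,-0.5,1,255],
    [0,0,-0.02,-3,-0.4,1,255],
  ],
)

```text
time: 5.8
tool_pos: [0.5172, 0.1896, 0.0616]
ee_rot: [-0.001, 0.71, 0.703, 0.025]
contact_force: [-2.8, 2.8, 11.5]
opening: -0.002
```

Request:
step_arm(
  deltas=[
    [0,0,0,-3,0,0,255],
    [0,0,0,-3,0,0,255],
    [0,0,-0.01,-3,0,0,255],
  ],
)

```text
time: 6.1
tool_pos: [0.5161, 0.1818, 0.0618]
ee_rot: [-0.002, 0.706, 0.708, 0.025]
contact_force: [-2.4, 2.2, 5.7]
opening: -0.002
```

Request:
step_arm(
  deltas=[
    [0,0,0,-3,0,0,255],
    [0,0,0,-2.5,0,0,255],
    [0,0,0,0,0,0,255],
  ],
)

```text
time: 6.4
tool_pos: [0.5157, 0.1759, 0.0618]
ee_rot: [-0.002, 0.705, 0.709, 0.025]
contact_force: [-1.6, 1.8, 3.3]
opening: 0.002
```

Request:
step_arm(
  deltas=[
    [0,0,0,-2.5,0,0,255],
    [0,0,0,-2,0,0,255],
  ],
)

```text
time: 6.6
tool_pos: [0.5156, 0.1715, 0.0617]
ee_rot: [-0.002, 0.704, 0.709, 0.025]
contact_force: [-1.4, 3.1, 5.0]
opening: -0.001
```

Request:
step_arm(
  deltas=[
    [0,0,0,-1.5,0,0,255],
    [0,0,0,-1.5,0,0,255],
  ],
)

```text
time: 6.8
tool_pos: [0.5157, 0.1682, 0.0615]
ee_rot: [-0.002, 0.704, 0.71, 0.026]
contact_force: [-1.6, 6.6, 2.8]
opening: 0.003
```

Request:
step_arm(
  deltas=[
    [0,0,0,-1,0,0,255],
    [0,0,0,0,0,0,255],
  ],
)

```text
time: 7.0
tool_pos: [0.5157, 0.1685, 0.0614]
ee_rot: [-0.003, 0.704, 0.71, 0.027]
contact_force: [-1.3, 0.6, 3.2]
opening: 0.002
```

Request:
step_arm(
  deltas=[
    [0,0,0,-1.5,0,0,255],
    [0,0,0,-1.5,0,0,255],
  ],
)

```text
time: 7.2
tool_pos: [0.5157, 0.1683, 0.0616]
ee_rot: [-0.004, 0.703, 0.71, 0.029]
contact_force: [-0.5, 7.2, 1.0]
opening: -0.001
```

Stalled on the stop: 7.2 N and no more travel. One slightly firmer press.

Request:
step_arm(
  deltas=[
    [0,0,0,-2,0,0,255],
    [0,0,0,-2.2,0,0,255],
  ],
)

```text
time: 7.4
tool_pos: [0.5158, 0.1685, 0.0617]
ee_rot: [-0.006, 0.702, 0.711, 0.032]
contact_force: [-0.1, 8.0, -0.3]
opening: -0.002
```

Request:
step_arm(
  deltas=[
    [0,0,0,-2.6,0,0,255],
    [0,0,0,-2.8,0,0,255],
  ],
)

```text
time: 7.6
tool_pos: [0.5158, 0.1687, 0.0618]
ee_rot: [-0.008, 0.7, 0.713, 0.036]
contact_force: [-0.4, 9.8, 0.1]
opening: -0.001
```

Seated at 9.8 N tool force, about 8 N at the stop. Backing off and rising, opening the fingers at height.

Request:
step_arm(
  deltas=[
    [0,0,0,4,0,0,255],
    [0,0,0,8,0,0,255],
    [0,0,0,12,0,0,255],
    [0,0,0,12,0,-10,255],
    [0,0,0,0,0,-40,255],
    [0,0,0,0,0,-45,255],
    [0,0,0,0,0,-45,255],
    [0,0,0,0,0,-45,0],
    [0,0,0,0,0,-40,0],
    [0,0,0,0,0,0,0],
  ],
)

```text
time: 8.6
tool_pos: [0.5043, 0.1958, 0.2981]
ee_rot: [-0.008, 0.699, 0.715, 0.031]
contact_force: [0.1, 0.2, -0.4]
opening: 0.507
```

```bash
cat >> h.py <<'E'
def turn(yaw_x):
    """rotation vector (tool axes) and tool-frame shift function to a straight-down pose with tool x at yaw_x deg"""
    s=status.get_obs(); q=s['ee_rot']; M=R.from_quat([q[1],q[2],q[3],q[0]])
    a=np.radians(yaw_x); x=np.array([np.cos(a),np.sin(a),0]); z=np.array([0,0,-1.]); D=R.from_matrix(np.c_[x,np.cross(z,x),z])
    return s['tool_pos'],(M.inv()*D).as_rotvec(), M, D
def topedges(W):
    P=W.reshape(-1,3); P=P[(P[:,0]>.42)&(P[:,0]<.72)&(P[:,1]>-.02)&(P[:,1]<.34)]
    T=P[abs(P[:,2]-.1)<.008]; B=T[T[:,0]>.63]
    for _ in range(6):
        vx,vy,x0,y0=cv2.fitLine(B[:,:2].astype(np.float32),cv2.DIST_HUBER,0,.001,.001).ravel()
        n=np.array([-vy,vx]); d=(T[:,:2]-[x0,y0])@n; B=T[abs(d)<.012]
    L=T[(T[:,0]<.62)]
    lx,ly,a,b=cv2.fitLine(L[:,:2].astype(np.float32),cv2.DIST_HUBER,0,.001,.001).ravel()
    f=lambda P:cv2.minAreaRect((P[:,:2]*1000).astype(np.float32))
    print('board yaw',np.degrees(np.arctan2(vy,vx)),f(B),'leg dir',np.degrees(np.arctan2(ly,lx)),a,b,len(L),f(L))
E
python3 - <<'E'
from h import *
c,W,T=look('top'); topedges(W); cv2.imwrite('pics/top2.png',c['frame'])
c,W,T=look('scene'); topedges(W)
p,rv,M,D=turn(105.6); print(p,rv); print('shift in present axes to tray', M.inv().apply((np.array([.5275,-.2715,.23])-p)*1000))
E
```

```text
board yaw -86.879814 ((649.4544067382812, 159.2702178955078), (21.570627212524414, 297.1535949707031), 3.1051862239837646) leg dir 5.802514 0.548782 0.1495409 421 ((549.8375244140625, 149.9535675048828), (139.2112579345703, 18.95197105407715), 5.8888397216796875)
board yaw -86.857864 ((650.2332763671875, 157.59030151367188), (20.715591430664062, 302.1710205078125), 3.0278031826019287) leg dir 7.182127 0.5625387 0.14881024 249 ((550.4021606445312, 150.8292236328125), (140.3562469482422, 26.369474411010742), 5.633915901184082)
[0.5024259  0.19436111 0.29347738] [ 0.03307063 -0.05008495 -0.24997539]
shift in present axes to tray [-469.04740034   13.36214662   38.73820685]
```

Leg direction is 185.8°, so q ≈ 1.62, and it agrees with the predicted contact. Now levelling, turning and moving over the tray.

Request:
step_arm(
  deltas=[
    [0.011,-0.017,-0.084,0,0,0,0],
    [0.011,-0.017,-0.084,0,0,0,0],
    [0.011,-0.017,-0.084,0,0,0,0],
    [0,0,0,-45.5,-10,0,0],
    [0,0,0,-45.5,-10,0,0],
    [0,0,0,-45.5,-10,0,0],
    [0,0,0,-45.5,-10,0,0],
    [0,0,0,-45.5,-10,0,0],
    [0,0,0,-45.5,-10,0,0],
    [0,0,0,-45.5,-10,0,0],
    [0,0,0,-45.5,-10,0,0],
    [0,0,0,-45.5,-10,0,0],
    [0,0,0,-30,-10,10,0],
    [0,0,0,0,0,10,0],
  ],
)

```text
time: 10.1
tool_pos: [0.5229, -0.2671, 0.253]
ee_rot: [-0.015, 0.593, 0.805, -0.011]
contact_force: [-0.3, -0.1, -0.8]
opening: 0.997
```

```bash
python3 - <<'E'
from h import *
c,W,T=look('wrist'); cv2.imwrite('pics/w3.png',c['frame'])
z=W[...,2]; P=W[(z>.07)&(z<.085)&(abs(W[...,0]-.5275)<.12)&(abs(W[...,1]+.27)<.15)]
print(len(P)); 
vx,vy,a,b=cv2.fitLine(P[:,:2].astype(np.float32),cv2.DIST_HUBER,0,.001,.001).ravel(); print('wrist bar',np.degrees(np.arctan2(vy,vx)),a,b,P[:,2].mean(),cv2.minAreaRect((P[:,:2]*1000).astype(np.float32)))
p,rv,M,D=turn(105.6); print(p,rv); print('shift', D.inv().apply((np.array([.5275,-.2715,.05])-p)*1000))
E
```

```text
2859
wrist bar -74.48563 0.52521336 -0.2609183 0.07834926850876345 ((527.6227416992188, -269.5506896972656), (14.038273811340332, 192.70895385742188), 15.520811080932617)
[ 0.52212789 -0.26414143  0.25118935] [-0.03741689 -0.01475793  0.03194629]
shift [ -8.53216994   3.19534896 201.18935064]
```

View pics/w3.png

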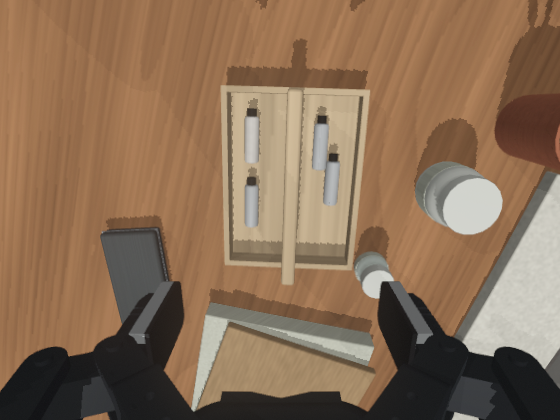

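The tray is centred at px (293,180), bar upright in the picture, and the bar fits at (527.6, −269.6), yaw 15.5°, top 78 mm. All views agree. The ink jar (374,275) and gesso jar (455,200) are clear of the fingers.

Request:
step_arm(
  deltas=[
    [-0.037,-0.015,0.032,0,0,0,0],
    [0,0,0,-5,2,35,0],
    [0,0,0,-4,1,35,0],
    [0,0,0,0,0,35,0],
    [0,0,0,0,0,30,0],
    [0,0,0,0,0,0,0],
  ],
)

```text
time: 10.75
tool_pos: [0.5262, -0.2587, 0.1072]
ee_rot: [-0.006, 0.6, 0.8, 0.001]
contact_force: [-0.6, -0.8, 0.5]
opening: 0.997
```

```bash
python3 - <<'E'
from h import *
p,rv,M,D=turn(105.6); print(p,rv); print('shift', D.inv().apply((np.array([.5275,-.2715,.05])-p)*1000))
E
```

```text
[ 0.52623883 -0.25874615  0.10718715] [-0.00467649 -0.01039047  0.01235496]
shift [-12.6231829   -2.21505577  57.18714931]
```

Request:
step_arm(
  deltas=[
    [-0.005,-0.01,0.012,-12.5,-2,0,0],
    [0,0,0,0,0,25,0],
    [0,0,0,0,0,20,0],
    [0,0,0,0,0,8,0],
    [0,0,0,0,0,0,0],
  ],
)

```text
time: 11.25
tool_pos: [0.5333, -0.2715, 0.0595]
ee_rot: [0.005, 0.604, 0.797, 0.001]
contact_force: [0.1, 0.3, 1.3]
opening: 0.997
```

```bash
python3 - <<'E'
from h import *
p,rv,M,D=turn(105.6); print(p,rv); print('shift', D.inv().apply((np.array([.5275,-.2715,.05])-p)*1000))
E
```

```text
[ 0.53329597 -0.27154135  0.05947106] [0.00778011 0.00691333 0.00273347]
shift [ 1.59847605 -5.57134367  9.47106477]
```

Request:
step_arm(
  deltas=[
    [0.008,0.007,0.003,1.5,-5.5,0,0],
    [0,0,0,0,0,8,0],
    [0,0,0,0,0,0,0],
  ],
)

```text
time: 11.55
tool_pos: [0.5292, -0.2728, 0.0546]
ee_rot: [0.002, 0.605, 0.796, 0.0]
contact_force: [0.5, 0.1, -0.5]
opening: 0.999
```

```bash
python3 - <<'E'
from h import *
p,rv,M,D=turn(105.6); print(p,rv); print('shift', D.inv().apply((np.array([.5275,-.2715,.05])-p)*1000))
E
```

```text
[ 0.52919081 -0.27277992  0.05463861] [ 0.00287302  0.00347837 -0.00116507]
shift [ 1.68746216 -1.2843309   4.63861019]
```

Request:
step_arm(
  deltas=[
    [0.003,0.003,0,1.5,-1.5,5,0],
    [0,0,0,0,0,0,255],
    [0,0,0,0,0,0,255],
    [0,0,0,0,0,0,255],
    [0,0,0,0,0,0,255],
    [0,0,0,0,0,0,255],
    [0,0,0,0,0,0,255],
    [0,0,0,0,0,0,255],
  ],
)

```text
time: 12.35
tool_pos: [0.528, -0.2718, 0.0503]
ee_rot: [0.001, 0.605, 0.796, 0.0]
contact_force: [0.2, 0.3, -0.5]
opening: 0.151
```

Request:
step_arm(
  deltas=[
    [0,0,0,0,0,-5,255],
    [0,0,0,0,0,-10,255],
    [0,0,0,0,0,-20,255],
    [0,0,0,0,0,-30,255],
    [0,0,0,0,0,-35,255],
    [0,0,0,0,0,-35,255],
    [0,0,0,0,0,-35,255],
    [0,0,0,0,0,-30,255],
    [0,0,0,0,0,-15,255],
    [0,0,0,0,0,0,255],
  ],
)

```text
time: 13.35
tool_pos: [0.5234, -0.2696, 0.2735]
ee_rot: [-0.005, 0.604, 0.797, -0.001]
contact_force: [-0.4, -0.1, -4.0]
opening: 0.156
```

```bash
python3 - <<'E'
from h import *
s=status.get_obs(); print(s['contact_force'],s['moment'])
t=np.array([.6285,.1585])+R.from_euler('z',3.1,degrees=True).as_matrix()[:2,:2]@[-.042,-.001]; print('target',t)
p,rv,M,D=turn(93.1); print(p,rv); print('shift', D.inv().apply((np.array([*t,.23])-p)*1000), M.inv().apply((np.array([*t,.23])-p)*1000))
E
```

```text
[-0.36603701 -0.1452874  -3.99320047] [-0.05735609 -0.10725725  0.06100344]
target [0.58661554 0.15523015]
[ 0.52335554 -0.26955785  0.27348636] [-0.00867192 -0.00499014  0.2193549 ]
shift [420.74537224  86.13945899  43.48635699] [391.66011354 175.98429803  44.38040342]
```

Tray lifted, weighing about 4 N. Carrying it over the rest.

Request:
step_arm(
  deltas=[
    [0,0,0,12,5,0,255],
    [0,0,0.02,24,11,0,255],
    [0,0,0.03,33,14,0,255],
    [0,0,0.03,36,15,0,255],
    [0,0,0.03,36,13,0,255],
    [0,0,0.03,37,12,0,255],
    [0,0,0.03,38,11,0,255],
    [0,0,0.03,38,9,0,255],
    [0,0,0.02,38,9,0,255],
    [0,0,0,38,9,0,255],
    [0,0,0,36,9,0,255],
    [0,0,0,20,5,0,255],
    [0,0,0,10,2,0,255],
    [0,0,0,0,0,0,255],
  ],
)

```text
time: 14.75
tool_pos: [0.5747, 0.1685, 0.2538]
ee_rot: [-0.021, 0.688, 0.725, -0.012]
contact_force: [0.2, -0.2, -4.4]
opening: 0.151
```

```bash
cat > go.py <<'E'
from h import *
t=np.array([.6285,.1585])+R.from_euler('z',3.1,degrees=True).as_matrix()[:2,:2]@[-.042,-.001]
s=status.get_obs(); print(s['contact_force'],s['moment'])
p,rv,M,D=turn(93.1); print(p,rv.round(4)); print('shift', D.inv().apply((np.array([*t,.15])-p)*1000))
E
python3 go.py
```

```text
[ 0.20055989 -0.16449244 -4.36187168] [-0.00028302 -0.07488488 -0.00791483]
[0.57470316 0.16845504 0.25380927] [-0.0464 -0.0133 -0.0014]
shift [-13.84974572  11.17976401 103.80927211]
```

Request:
step_arm(
  deltas=[
    [-0.023,-0.007,0,0,0,0,255],
    [-0.023,-0.007,0,-7,5,0,255],
    [0,0,0,-7,6,15,255],
    [0,0,0,0,0,15,255],
    [0,0,0,0,0,0,255],
  ],
)

```text
time: 15.25
tool_pos: [0.5866, 0.1462, 0.2192]
ee_rot: [0.003, 0.691, 0.723, -0.003]
contact_force: [0.2, 0.2, -4.3]
opening: 0.153
```

```bash
python3 go.py; python3 - <<'E'
from h import *
c,W,T=look('scene'); cv2.imwrite('pics/s2.png',c['frame'])
z=W[...,2]; P=W[(abs(W[...,0]-.5866)<.16)&(abs(W[...,1]-.155)<.16)&(z>.15)]
# bar top / tray rim heights from the top view
c,W,T=look('top'); z=W[...,2]; np.save('top3.npy',W); cv2.imwrite('pics/top3.png',c['frame'])
m=(abs(W[...,0]-.5866)<.13)&(abs(W[...,1]-.155)<.15)&(z>.15)&(z<.24)
u=np.nonzero(m); print(m.sum(),u[0].min(),u[0].max(),u[1].min(),u[1].max(),np.percentile(z[m],[5,25,50,75,95]))
E
```

```text
[ 0.15043546  0.21187492 -4.28717575] [ 0.0497161   0.09769942 -0.0032115 ]
[0.58663012 0.14622919 0.21921638] [ 0.0002  0.0076 -0.0092]
shift [ 8.98858503  0.47220611 69.2163782 ]
1777 170 236 166 254 [0.17410103 0.1762089  0.17814923 0.19306482 0.20228638]
```

View pics/s2.png

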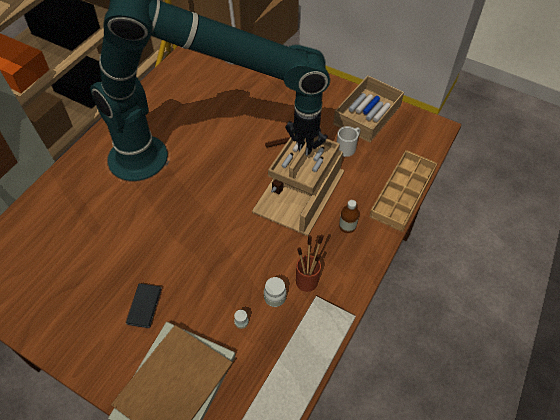

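Scene view: the tray is held over the rest at px (305,165), level to the eye, with the board beyond it and nothing else touched. I check tilt and centre from depth.

```bash
cat > lev.py <<'E'
from h import *
def level(W,z0):
    z=W[...,2]; P=W[(abs(W[...,0]-.5866)<.12)&(abs(W[...,1]-.155)<.14)&(z>z0+.001)&(z<z0+.011)]
    for _ in range(4):
        A=np.c_[P[:,:2]-[.5866,.155],np.ones(len(P))]; k,*_=np.linalg.lstsq(A,P[:,2],rcond=None); r=abs(A@k-P[:,2]); P=P[r<.003]
    print('floor n',len(P),'slope x,y deg',np.degrees(k[:2]).round(2),'underside',k[2]-.006)
    Q=W[(abs(W[...,0]-.5866)<.13)&(abs(W[...,1]-.155)<.15)&(z>z0+.026)&(z<z0+.033)]
    print('rim',cv2.minAreaRect((Q[:,:2]*1000).astype(np.float32)))
E
python3 - <<'E'
from lev import *
level(np.load('top3.npy'),.169)
E
```

```text
floor n 1041 slope x,y deg [ 0.13 -0.13] underside 0.17063717681727325
rim ((588.0467529296875, 147.5991668701172), (150.30474853515625, 201.39566040039062), 2.3537757396698)
```

Request:
step_arm(
  deltas=[
    [0,0.007,-0.009,7.5,0,0,255],
    [0,0,0,0,0,15,255],
    [0,0,0,0,0,15,255],
    [0,0,0,0,0,12,255],
    [0,0,0,0,0,6,255],
    [0,0,0,0,0,0,255],
  ],
)

```text
time: 15.95
tool_pos: [0.5874, 0.1566, 0.1689]
ee_rot: [0.0, 0.687, 0.727, 0.002]
contact_force: [0.5, -0.3, -3.8]
opening: 0.154
```

```bash
python3 go.py; python3 - <<'E'
from lev import *
c,W,T=look('top'); level(W,status.get_obs()['tool_pos'][2]-.05)
E
```

```text
[ 0.45720568 -0.30594378 -3.75860194] [0.04280137 0.02191813 0.00400059]
[0.58736818 0.15655116 0.16886277] [ 0.003  -0.002   0.0024]
shift [-1.27837186 -0.8229829  18.86277131]
floor n 811 slope x,y deg [ 0.26 -0.06] underside 0.11901339020109133
rim ((587.8939208984375, 158.21749877929688), (150.001220703125, 200.79344177246094), 3.241072177886963)
```

Request:
step_arm(
  deltas=[
    [0,0,0,-1,0,4,255],
    [0,0,0,0,0,4,255],
    [0,0,0,0,0,3,255],
    [0,0,0,0,0,1.5,255],
    [0,0,0,0,0,1,255],
    [0,0,0,0,0,1,255],
  ],
)

```text
time: 16.6
tool_pos: [0.5889, 0.1559, 0.1553]
ee_rot: [0.001, 0.687, 0.727, 0.003]
contact_force: [0.1, 0.1, -5.1]
opening: 0.153
```

Request:
step_arm(
  deltas=[
    [0,0,0,0,0,1,255],
    [0,0,0,0,0,1,255],
    [0,0,0,0,0,1,255],
  ],
)

```text
time: 16.9
tool_pos: [0.5892, 0.156, 0.1524]
ee_rot: [0.002, 0.687, 0.727, 0.004]
contact_force: [-0.4, 0.8, -4.3]
opening: 0.153
```

Request:
step_arm(
  deltas=[
    [0,0,0,0,0,0.8,255],
    [0,0,0,0,0,0.8,255],
  ],
)

```text
time: 17.1
tool_pos: [0.5892, 0.156, 0.1507]
ee_rot: [0.002, 0.687, 0.727, 0.004]
contact_force: [0.6, -0.6, -3.1]
opening: 0.156
```

Request:
step_arm(
  deltas=[
    [0,0,0,0,0,0.8,255],
    [0,0,0,0,0,0.8,255],
  ],
)

```text
time: 17.3
tool_pos: [0.5896, 0.1563, 0.1503]
ee_rot: [0.002, 0.687, 0.727, 0.004]
contact_force: [-3.0, -1.4, 4.8]
opening: 0.153
```

Request:
step_arm(
  deltas=[
    [0,0,0,0,0,0,255],
    [0,0,0,0,0,0,255],
  ],
)

```text
time: 17.5
tool_pos: [0.5894, 0.1561, 0.1505]
ee_rot: [0.002, 0.687, 0.727, 0.004]
contact_force: [0.3, 0.3, -2.7]
opening: 0.154
```

```bash
python3 go.py; python3 - <<'E'
from lev import *
c,W,T=look('top'); level(W,.1)
E
```

```text
[ 0.30917337  0.25754261 -2.74937438] [-0.10682919  0.28845425  0.01312747]
[0.58942819 0.15614601 0.15050504] [ 0.0082 -0.0019  0.0018]
shift [-0.76241674 -2.85806188  0.5050367 ]
floor n 781 slope x,y deg [0.25 0.53] underside 0.10097342936043653
rim ((590.3033447265625, 158.22494506835938), (147.4126739501953, 204.54469299316406), 4.9701080322265625)
```

Request:
step_arm(
  deltas=[
    [0.008,-0.002,0,0,0,0.4,255],
    [0,0,0,0,0,0.6,255],
    [0,0,0,0,0,0,255],
  ],
)

```text
time: 17.85
tool_pos: [0.5895, 0.1562, 0.1503]
ee_rot: [0.0, 0.687, 0.727, -0.0]
contact_force: [-1.0, 0.3, -1.7]
opening: 0.156
```

```bash
python3 go.py
```

```text
[-0.99673202  0.25407266 -1.71328728] [-0.1140117   0.19076584 -0.00758098]
[0.5895264  0.15621827 0.15033094] [-0.0001  0.0006  0.0017]
shift [-0.82925048 -2.96003414  0.33093534]
```

Level within 0.1° and mostly supported. One last tiny lowering, then release by opening the fingers in place.

Request:
step_arm(
  deltas=[
    [0,0,0,0,0,0.6,255],
    [0,0,0,0,0,0.6,255],
    [0,0,0,0,0,0,200],
    [0,0,0,0,0,0,150],
    [0,0,0,0,0,0,80],
    [0,0,0,0,0,0,0],
    [0,0,0,0,0,0,0],
    [0,0,0,0,0,0,0],
    [0,0,0,0,0,0,0],
  ],
)

```text
time: 18.75
tool_pos: [0.5914, 0.1573, 0.1505]
ee_rot: [0.001, 0.687, 0.727, 0.002]
contact_force: [-0.7, 0.2, 0.7]
opening: 1.003
```

Request:
step_arm(
  deltas=[
    [0,0,0,0,0,-5,0],
    [0,0,0,0,0,-15,0],
    [0,0,0,0,0,-30,0],
    [0,0,0,0,0,-40,0],
    [0,0,0,0,0,-40,0],
    [0,0,0,-20,-35,0,0],
    [0,0,0,-20,-40,0,0],
    [0,0,0,-20,-40,0,0],
    [0,0,0,-20,-40,0,0],
    [0,0,0,0,0,0,0],
  ],
)

```text
time: 19.75
tool_pos: [0.4369, 0.0688, 0.2924]
ee_rot: [0.004, 0.686, 0.728, 0.004]
contact_force: [0.6, -0.6, 0.4]
opening: 0.996
```

```bash
python3 - <<'E'
from lev import *
c,W,T=look('top'); level(W,.1); A=c['frame'][150:290,130:300]
P=W.reshape(-1,3); P=P[(P[:,0]>.44)&(P[:,0]<.525)&(abs(P[:,2]-.1)<.008)&(P[:,1]>0.05)&(P[:,1]<.25)]
print('tip visible',len(P),P.mean(0) if len(P) else '')
c2,W2,T2=look('scene'); level(W2,.1); B=c2['frame'][120:260,230:400]
r=lambda a:cv2.resize(a,(400,330),interpolation=cv2.INTER_CUBIC)
cv2.imwrite('pics/fin.png',np.hstack([r(A),r(B)]))
E
```

```text
floor n 2452 slope x,y deg [-0.06  0.08] underside 0.10061631508692394
rim ((589.8538818359375, 158.1891326904297), (150.77166748046875, 201.48574829101562), 3.1387569904327393)
tip visible 80 [0.5201746  0.18379004 0.10480729]
floor n 758 slope x,y deg [0.02 0.2 ] underside 0.10150799297394227
rim ((588.2808837890625, 157.55384826660156), (153.5892791748047, 205.7798614501953), 3.120852470397949)
```

View pics/fin.png

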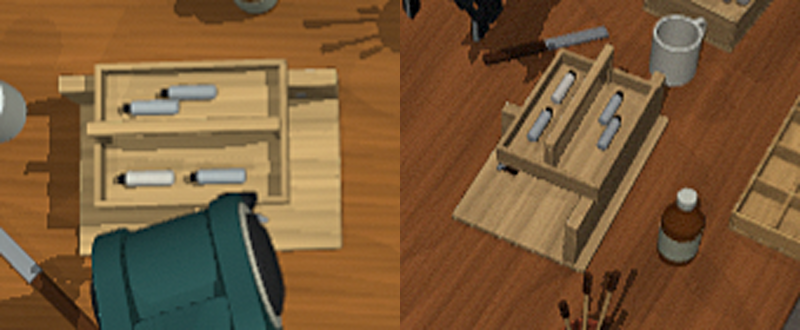

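The tray lies level on the rest in both crops, but the arm hides the leg's tip in the top view. I move the arm aside and check that.

Request:
step_arm(
  deltas=[
    [0,0,0,-40,0,0,0],
    [0,0,0,-45,0,0,0],
    [0,0,0,-45,0,0,0],
    [0,0,0,-45,0,0,0],
    [0,0,0,-45,0,0,0],
    [0,0,0,-45,0,0,0],
    [0,0,0,0,0,0,0],
  ],
)

```text
time: 20.55
tool_pos: [0.4731, -0.1962, 0.2974]
ee_rot: [0.008, 0.678, 0.735, 0.014]
contact_force: [0.4, -0.7, -0.6]
opening: 1.001
```

```bash
python3 - <<'E'
from lev import *
c,W,T=look('top'); level(W,.1)
P=W.reshape(-1,3); P=P[(P[:,0]>.46)&(P[:,0]<.509)&(abs(P[:,2]-.1)<.006)&(P[:,1]>0.05)&(P[:,1]<.25)]
m=P.mean(0); d=m[:2]-[.6287,.1587]; print('tip patch',len(P),P.min(0),P.max(0),m,'leg dir',np.degrees(np.arctan2(d[1],d[0]))%360)
s=status.get_obs(); print(s['time'],s['contact_force'])
cv2.imwrite('pics/top5.png',c['frame'])
E
```

```text
floor n 2534 slope x,y deg [0.12 0.13] underside 0.10062064572222934
rim ((589.8882446289062, 158.17628479003906), (150.945068359375, 201.4459991455078), 3.2955212593078613)
tip patch 89 [0.48003956 0.13445147 0.09427757] [0.50800767 0.15362906 0.10485473] [0.49442481 0.14410246 0.10001353] leg dir 186.20446385580775
20.6 [0.07715994 1.03444317 0.30170652]
```

View pics/top5.png

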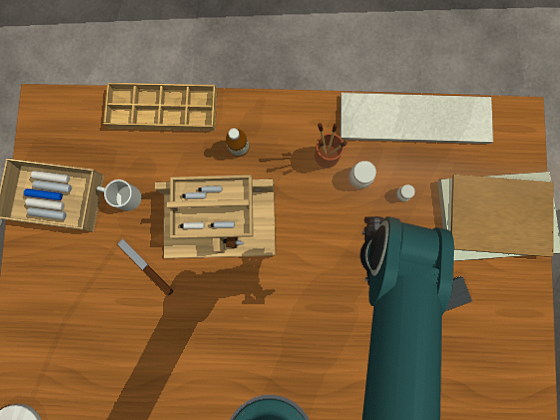

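The leg is still at its stop: 186.2° now, 185.8° after pressing. Its tip shows at px (220,243) beside the stop, the tray is level, and the other things are where they were. Handing in.

```bash
python3 -c "
from bench import close_job; print(close_job())"
```

```text
the job is handed in; nothing more can be done
None
```

I did the job in the order asked and handed it in; the robot's clock read about 20.6 s at my last check. No verdict is reported.

- **Leg:** I pushed it with shut fingers until it stalled on the stop screw. The last press was 9.8 N at the tool, which is about 8 N at the stop after hinge friction. It stayed there: its direction was 185.8° just after pressing and 186.2° with the tray on, a difference within measuring noise.
- **Tray:** I lifted it by the bar, carried it over and set it down in steps of 0.6 to 1 mm per row, under 15 mm/s. While it was still held I corrected a 0.5° tilt.
- **Final tray check:** The underside reads 100.6 mm above the table (100 expected). The slope is about 0.1° from the top camera. The scene camera, with fewer points, read up to 0.2° and 101.5 mm. The tray's yaw of 3.3° matches the rest's 3.1°, and it covers both the board and the leg.
- **Other things:** They look undisturbed in the last top picture, though the arm partly hides the tin box. The gripper was clear of everything at hand-in.
- **Force reading I can't explain:** While sweeping the leg, the vertical force briefly read up to 11.5 N. It dropped to near zero the first time I paused; at a later pause it was still about 3 N. I took it as a motion effect rather than contact.

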